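# Dress the burred edge of a creasing rule with forward file strokes

## Task

Take the burr off the upper edge of the creasing rule standing in the floating holder: with the flat file held level, nose away from the robot, make three full forward strokes square across the edge, pressing firmly but gently, each from the front third of the blade to its rear third. Push only away from the robot: lift the file clear of the edge at the end of every stroke and carry it back through the air. Then lay the file back flat in its wooden tray, let go, and leave the other things on the bench where they are.

Things in the scene. Friction and masses are not known exactly. Their poses are not given: they have to be found in the camera images.
- holder: Floating rule holder, fixed to the bench: dark steel base plate 110 x 130 x 12 mm with two grey upright cheeks 104 mm long, tops 60 mm high, outer faces 39 mm either side of the middle (screw heads to 45 mm). Origin: centre of the base's underside. x: filing direction, away from the robot, square across the rule; y: along the rule; z up. A thin upright steel rule stands between the cheeks.
- rule_mean (a point): Point in the middle of the rule (3 mm thick, 90 mm long in the holder's y), fixed to the holder 90 mm above the bench: the mean height of the burred upper edge. The real edge is seated up to 13 mm higher or lower, not measured: find it by touch. The rule is sprung and sinks about 0.45 mm per newton beyond 1.5 N, stop at 20 mm. 4 to 12 N on the file is good; under 2 N does not count, over 18 N fails.
- rule_float (a joint): Slide of the sprung block that carries the rule, m: 0 at rest, positive when dragged forward (holder's +x), negative when dragged back; 800 N/m, stops at +-12 mm, returns by itself. In a proper stroke it reads 2 to 12 mm; below 1.5 mm the stroke does not count; below -3 mm (rule dragged backwards) is a failure.
- file: Flat steel file, about 0.28 kg, blade 160 x 24 x 6 mm: one end (nose) round, the other (heel) square, dark wooden grip on top. Origin: centre of the blade's underside, the cutting face; x to the nose (80 mm ahead), z up. At the start its nose points roughly away from the robot.
- file_grip (a point): Centre of the file's grip, 29 mm above the blade's underside. The grip is an upright wooden bar over the blade's centre, 80 mm long (along the file's x), 22 mm thick (along y), from 7 to 51 mm above the underside: grasp it across its thickness, from above.
- file_nose (a point): The tip of the file's round nose, on the underside of the blade (80 mm ahead of the file's origin). Its distance beyond the rule along the holder's x tells which part of the blade lies on the edge: a stroke begins below 55 mm and ends above 105 mm.
- file_tray: Shallow open wooden tray for the file, fixed to the bench: outside 196 x 56 mm, inside 184 x 44 mm, 12 mm high, floor 6 mm thick. Origin: centre of its underside; x along its length, z up. The file starts in it and ends in it, lying flat on its floor.
- binder_clip: Black spring binder clip, 40 x 41 x 47 mm, origin under its centre; loose, leave it alone.
- thread_spool: Wooden spool of white thread, 47 mm across, 60 mm high, origin under its centre; loose, leave it alone.
- tape_roll: Small roll of black tape lying flat, 58 mm across, 19 mm high, origin under its centre; loose, leave it alone.
- glue_pot: Off-white pot, 73 mm across, 81 mm high, origin under its centre; loose, leave it alone.
- pencil: Green pencil lying on the bench, 123 mm long, 7 mm thick, origin under its middle; loose, leave it alone.
Not all that is in view belongs to the job. There is more than one size of the holder; the job needs the largest.

How it is judged:
On the way, in this order (a step that is already met when the one before it is completed fails the run):
1. first stroke begins: file flat and nose forward, pressing on the edge with the front third of its blade (contact force between file and holder above 2 N and x of file_nose in the frame of holder between 0 and 0.058 m and angle between file's own z axis and vertical below 0.2 rad and angle between the x axis of file and the x axis of holder, either way round below 0.35 rad), for 0.05 s.
2. first stroke reaches the rear third of the blade, still pressing and dragging the rule forward (contact force between file and holder above 2 N and value of joint rule_float above 0.0015 m and x of file_nose in the frame of holder above 0.102 m and angle between file's own z axis and vertical below 0.2 rad and angle between the x axis of file and the x axis of holder, either way round below 0.35 rad), for 0.03 s.
3. file lifted off the edge at the far end of the first stroke (contact force between file and holder below 0.1 N and x of file_nose in the frame of holder above 0.085 m), for 0.05 s.
4. second stroke begins: file flat and nose forward, pressing on the edge with the front third of its blade (all of step 1), for 0.05 s.
5. second stroke reaches the rear third of the blade, still pressing and dragging the rule forward (all of step 2), for 0.03 s.
6. file lifted off the edge at the far end of the second stroke (all of step 3), for 0.05 s.
7. third stroke begins: file flat and nose forward, pressing on the edge with the front third of its blade (all of step 4), for 0.05 s.
8. third stroke reaches the rear third of the blade, still pressing and dragging the rule forward (all of step 5), for 0.03 s.
9. file lifted off the edge at the far end of the third stroke (all of step 6), for 0.05 s.
At the end, for the whole second after the job is handed in: After three forward strokes the file lies flat on the floor of its tray (its centre within 20 mm lengthwise and 15 mm crosswise of the tray's centre, underside less than 9 mm above the tray's underside, tilt below 0.06 rad), at rest and released (x of file in the frame of file_tray between -0.02 and 0.02 m and y of file in the frame of file_tray between -0.015 and 0.015 m and z of file in the frame of file_tray below 0.009 m and angle between file's own z axis and vertical below 0.06 rad and linear speed of file below 0.01 m/s and contact force between the fingers and file below 0.1 N); the robot touches nothing.
It fails at once if the rule is dragged backwards (the float reads below -3 mm) (value of joint rule_float below -0.003 m).
It fails at once if the file is pressed on the rule or holder with more than 18 N (contact force between file and holder above 18 N).
It fails at once if another loose thing (binder clip, thread spool, tape roll, glue pot, pencil) is moved more than 25 mm (distance of any of binder_clip, thread_spool, tape_roll, glue_pot, pencil from where it was at the start of the episode above 0.025 m).
It also fails if it takes over 72 s, if anything falls off the work surface, if the arm or the gripper's body presses on something with over 40 N, if the wrist force passes 120 N, or if a joint passes its speed limit or range.

## Robot

A 6-joint arm with a two-finger parallel gripper is mounted at the origin on the work surface; the furniture and walls round the work are solid. World frame = base frame: x ahead of the robot, y to its left, z up, the work surface at z = 0. Lengths are in m, angles in rad, forces in N, time in s.
With the tool pointing down it reaches from about 0.25 to 0.8 m from the base axis. Payload 8.5 kg.
Tool frame: the origin (TCP) lies at the very end of the fingers, on their centre line; the grasp point (between the pads) lies 19 mm behind it (robot.hold_point_z is the distance from the TCP to the grasp point, in m); z points along the fingers, x is the direction in which the jaws open and shut, and the axes are right-handed (so a half turn about z gives the same grasp; the last joint's range is limited). The gripper opens to 85 mm and grips with 20 to 120 N. Pads are 22 mm wide; open, the fingers measure 114 mm over their backs; the gripper's body (76 mm by 85 mm) begins 54 mm behind the grasp point. The pads swing forward as they close: fully open they stand 13 mm farther back than shut.
Start: joints at [1.17, 0.238, -0.013, 1.319, 0, 1.571], TCP at [0.205, 0.483, 0.231] pointing down, gripper open.
Joint ranges: [-2.66, 2.66], [-1.03, 1.9], [-1.14, 1.46], [-1.82, 2.27], [-1.45, 1.34], [-3.14, 3.14]. Speed limits (rad/s): [2.22, 2.22, 2.79, 3.14, 3.14, 3.14].

## Interface

Orientations are given as a rotation vector (axis times angle).
In Python, from workcell import robot, vision gives the robot as it stands. The module is installed in compiled form; this text tells all that it offers.
- The arm moves only by the tool step_arm, never from a script. Its argument "deltas" is a list of rows, each a list of 3 entries, a list of its own where there are three numbers: the shift along the tool's x, y, z as a fraction of full scale, then the turn, a rotation vector about the tool's x, y, z as a fraction of full scale, then the closure, from 0 (fully open) to 1 (shut). A call has 1 to 20 rows; each row is the pose to reach, as a shift and turn from the pose measured when the call began, along the tool's axes at that moment; what a row does not reach only later rows make up. Full scale, the value 1, is 0.75 m for a shift and 45 degrees for a turn. A row lasts 1/12 s, in which the tool goes at most 41.7 mm and 7.16 degrees, less where a joint would pass 70% of its speed; a pose out of reach is approached as far as the arm can. A call with a number of a shift or a turn outside -1 to 1 is refused whole. A call with a gripper value outside its range is refused whole. The fingers move at their own pace and stop on an object; the grip force is fixed at half the most. Time passes only in rows, so rows that repeat a pose let the fingers close. It gives the time, the measured TCP pose, the force and the opening at its end, in the units of the state.
- robot.get_state(): the state, without advancing time (a new reading comes with each control period).
- vision.snapshot(name): name is "scene" or "top"; returns the picture (480x640x3 uint8, red, green, blue); there is no depth.
- vision.camera_info(name): a dict with "intrinsics" (3x3 intrinsics, pixels), "k1" (the pictures are not rectified: a ray, as slopes to the right and down, at radius r is drawn at 1 + k1 r^2 times it, then the intrinsics apply), "rvec" (rotation vector, rad) and "tvec" (3), from world to camera coordinates, as OpenCV has them. Camera axes: x right, y down, z forward; pixel columns grow to the right and rows downward; lengths in m; the calibration is good to about 2 mm. A picture is of the moment at which its call begins. camera_info takes no time and is no camera call.
- robot.close_job(): hands the job in, once; it reports no verdict.
The state is a dict: "t": time; "joints": joint angles; "dq": joint speeds; "tau": joint torques, N m; "tool_pos": TCP position; "ee_rot": TCP orientation; "contact_force": force on the tool from outside, world axes, zero at the start; "wrist_torque": the same for the moment, N m; "opening": opening from 0.0 (shut) to 1.0 (fully open).
Only numpy, scipy, OpenCV 4.12 (cv2) and the standard library are available. Lean on these libraries where they do the work, as an engineer would, in place of code of your own. Each camera call takes 0.05 s, during which the arm holds its last target. There are 200 camera calls.

## Working session

There is one attempt and no reset: what is moved stays moved. The work goes in short steps, Python scripts to look and compute and a tool call to move; the robot and the scene stay as the last step left them, time stands still between calls to the robot, and variables do not carry over. Pictures are saved under pics/ and viewed, about 8 in all and at most 12, crops included, and the job is handed in when it is done.

Besides the shell and the picture viewer there is one more tool, called as name(argument=value, ...) on one line, values as JSON. step_arm: Moves the arm, as the interface text tells. Its arguments: {"type":"object","properties":{"deltas":{"type":"array"}},"required":["deltas"]}

```bash
mkdir -p pics
cat > h.py <<'E'
import numpy as np, cv2
from workcell import robot, vision
def cast(name,uv,z):
    ci=vision.camera_info(name);K=np.array(ci["intrinsics"]);R=cv2.Rodrigues(np.array(ci["rvec"],float))[0];t=np.array(ci["tvec"],float).ravel()
    p=cv2.undistortPoints(np.array(uv,float).reshape(-1,1,2),K,np.array([ci["k1"],0,0,0,0.]),None,None,None)[:,0]
    d=np.c_[p,np.ones(len(p))]@R; c=-R.T@t
    return c+d*((z-c[2])/d[:,2])[:,None]
def proj(name,P):
    ci=vision.camera_info(name)
    return cv2.projectPoints(np.array(P,float).reshape(-1,1,3),np.array(ci["rvec"],float),np.array(ci["tvec"],float),np.array(ci["intrinsics"]),np.array([ci["k1"],0,0,0,0.]))[0][:,0]
def snap(name,fn):
    im=vision.snapshot(name); cv2.imwrite("pics/"+fn,im[:,:,::-1]); return im
E
python3 - <<'E'
from h import *
for n in("scene","top"):
    snap(n,n+"0.png"); ci=vision.camera_info(n); R=cv2.Rodrigues(np.array(ci["rvec"],float))[0]
    print(n,ci,"cam",-R.T@np.array(ci["tvec"]).ravel())
print(robot.get_state(),robot.hold_point_z)
E
```

```text
scene {'intrinsics': array([[605.01829723,   0.        , 321.34792327],
       [  0.        , 605.01829723, 242.1358009 ],
       [  0.        ,   0.        ,   1.        ]]), 'k1': -0.10773943188658824, 'rvec': array([ 0.96115251, -2.13332063,  1.39288672]), 'tvec': array([0.33943652, 0.2666543 , 1.19970898])} cam [-0.48163312  0.92856356  0.72898736]
top {'intrinsics': array([[518.95655709,   0.        , 310.59092982],
       [  0.        , 518.95655709, 238.09101644],
       [  0.        ,   0.        ,   1.        ]]), 'k1': 0.01992984712483939, 'rvec': array([ 2.18071795, -2.13873329,  0.11880024]), 'tvec': array([0.00168996, 0.53900181, 1.13194419])} cam [0.40555366 0.00500819 1.18630713]
{'t': 0.1, 'joints': array([ 1.16999932e+00,  2.38723521e-01, -1.41717074e-02,  1.31918910e+00,
        5.43426237e-07,  1.57079023e+00]), 'dq': array([-0.00015038,  0.00061985,  0.00361795,  0.0005279 ,  0.00113544,
       -0.00104091]), 'tau': array([-4.80529652e-04, -5.39718032e+01,  3.46997666e+01,  1.34288025e-02,
       -1.98473157e-05,  3.81390876e-06]), 'tool_pos': array([0.2046854 , 0.48305319, 0.23073979]), 'ee_rot': array([ 2.61858611e+00,  1.73439987e+00, -1.68684416e-03]), 'contact_force': array([ 0.76235131, -1.00453463,  0.74593899]), 'wrist_torque': array([-0.0162955 , -0.01375132,  0.02626144]), 'opening': 1.0014585313410775} 0.0187
```

View pics/top0.png

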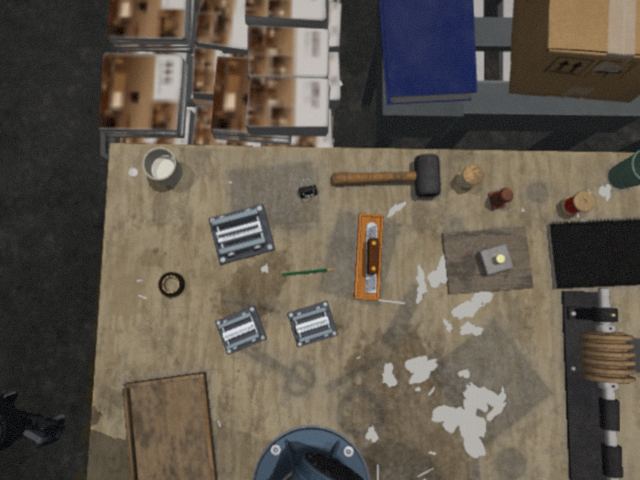

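View pics/scene0.png

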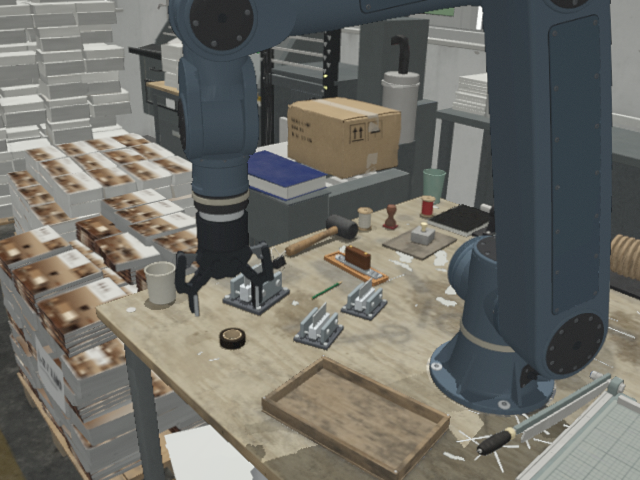

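Top view: three rule holders at (241,234), (241,329) and (312,324). The first is the largest. The tray with the file is at (369,257), nose to be checked, and the pencil at (305,272). Look-alikes for the file are the hammer at (375,178) and the pencil. Next I take a close crop and measure.

Run:
```python
from h import *
im=cv2.imread("pics/top0.png")
a=cv2.resize(im[195:275,195:290],None,fx=8,fy=8,interpolation=cv2.INTER_CUBIC)[:, :]
b=cv2.resize(im[205:310,340:400],None,fx=6,fy=6,interpolation=cv2.INTER_CUBIC)
a=cv2.resize(a,(475,400)); b=cv2.resize(b,(300,525)); o=np.zeros((525,775,3),np.uint8); o[:400,:475]=a;o[:,475:]=b
cv2.imwrite("pics/c1.png",o)
hsv=cv2.cvtColor(im,cv2.COLOR_BGR2HSV)
# tray: orange
m=cv2.inRange(hsv,(5,150,120),(18,255,255)); m[:, :340]=0;m[:,400:]=0;m[:205]=0;m[310:]=0
pts=cv2.findNonZero(m); r=cv2.minAreaRect(pts); bx=cv2.boxPoints(r)
w=cast("top",bx,0.012); print("tray",w.mean(0),np.linalg.norm(w[1]-w[0]),np.linalg.norm(w[2]-w[1]),w)
# holders: bluish dark base
for nm,(x0,y0,x1,y1) in dict(big=(200,195,285,275),s1=(210,300,272,362),s2=(282,294,345,355)).items():
    s=im[y0:y1,x0:x1].astype(int); mk=((s[...,0]-s[...,2])>3).astype(np.uint8)
    mk=cv2.morphologyEx(mk,cv2.MORPH_OPEN,np.ones((3,3),np.uint8))
    c=max(cv2.findContours(mk,0,2)[0],key=cv2.contourArea)
    bx=cv2.boxPoints(cv2.minAreaRect(c))+[x0,y0]
    w=cast("top",bx,0.012); print(nm,bx.round(1).tolist(),w.mean(0),np.linalg.norm(w[1]-w[0]),np.linalg.norm(w[2]-w[1]));print(w)
```

```text
tray [ 0.50256856 -0.11975377  0.012     ] 0.19381194203891927 0.05570530900012453 [[ 0.40664201 -0.08810555  0.012     ]
 [ 0.60028278 -0.09624913  0.012     ]
 [ 0.59841288 -0.15192305  0.012     ]
 [ 0.40493656 -0.14273737  0.012     ]]
big [[208.2, 218.8], [261.9, 204.1], [274.1, 248.6], [220.3, 263.3]] [0.5484053  0.17079208 0.012     ] 0.1271569639736421 0.10655480765896236
[[0.58106792 0.24733789 0.012     ]
 [0.61742906 0.1254906  0.012     ]
 [0.51539251 0.09479091 0.012     ]
 [0.47973172 0.21554892 0.012     ]]
s1 [[214.7, 321.3], [253.5, 305.8], [266.3, 337.7], [227.5, 353.2]] [0.33293488 0.16459682 0.012     ] 0.09282268191764759 0.07628325666100765
[[0.34971228 0.22287008 0.012     ]
 [0.38571567 0.13731422 0.012     ]
 [0.31589801 0.10657939 0.012     ]
 [0.28041358 0.19162359 0.012     ]]
s2 [[287.3, 313.0], [326.6, 301.1], [336.6, 333.9], [297.3, 345.8]] [0.3493389  0.00548318 0.012     ] 0.09216647669559676 0.0757301895794622
[[ 0.37108303  0.06117708  0.012     ]
 [ 0.3994285  -0.02652237  0.012     ]
 [ 0.32739889 -0.04990607  0.012     ]
 [ 0.29944517  0.03718409  0.012     ]]
```

View pics/c1.png

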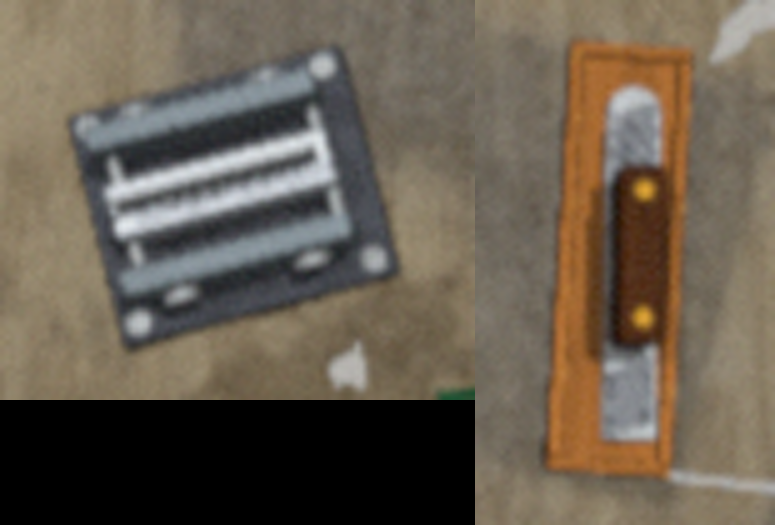

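Crop: the large holder is clear, with its base corners and the rule strip across the middle. The file lies in its orange tray with the round nose up (far) and the square heel near, brass screws at about (373.8,242.8) and (373.8,268.2). Now the file pose and the grasp move.

```bash
cat >> h.py <<'E'
def delta(pos,yaw_x,pitch=0):
    """shift/0.75, turn/45deg from the measured pose to: TCP at pos, tool z down, tool x at world yaw_x (deg)"""
    s=robot.get_state(); R0=cv2.Rodrigues(s["ee_rot"])[0]; c,sn=np.cos(np.radians(yaw_x)),np.sin(np.radians(yaw_x))
    R1=np.array([[c,sn,0],[sn,-c,0],[0,0,-1.]])
    d=R0.T@(np.array(pos)-s["tool_pos"])/0.75; r=cv2.Rodrigues(R0.T@R1)[0].ravel()/np.radians(45)
    return d.round(4),r.round(4)
E
python3 - <<'E'
from h import *
im=cv2.imread("pics/top0.png")
f=lambda x,y:(340+(x-475)/5,205+y/5)
sc=cast("top",[f(644,189),f(644,316)],0.057); bl=cast("top",[f(634,87),f(630,438)],0.012)
hsv=cv2.cvtColor(im,cv2.COLOR_BGR2HSV)
gm=((hsv[...,2]<120)&(hsv[...,1]>120)).astype(np.uint8); gm[:, :355]=0;gm[:,385:]=0;gm[:235]=0;gm[278:]=0
c=max(cv2.findContours(gm,0,2)[0],key=cv2.contourArea);r=cv2.minAreaRect(c);print(r)
w=cast("top",cv2.boxPoints(r),0.057);print("grip",w.mean(0),np.linalg.norm(w[1]-w[0]),np.linalg.norm(w[2]-w[1]))
for n,p in(("screws",sc),("blade",bl)):
    d=p[0]-p[1];print(n,p.round(4).tolist(),p.mean(0),np.linalg.norm(d),np.degrees(np.arctan2(d[1],d[0])))
print(delta([0.502,-0.131,0.16],87.5))
E
```

```text
((373.5, 257.0), (11.0, 38.0), 0.0)
grip [ 0.49720048 -0.12590144  0.057     ] 0.08303808886369546 0.024052960630781998
screws [[0.5282, -0.1264, 0.057], [0.4726, -0.1267, 0.057]] [ 0.50039338 -0.12654037  0.057     ] 0.05553787189622445 0.31747073769397605
blade [[0.5798, -0.1268, 0.012], [0.4203, -0.1259, 0.012]] [ 0.50006951 -0.12636778  0.012     ] 0.15950288868345874 -0.3033748459733313
(array([-0.5991,  0.6844,  0.0951]), array([-3.000e-04,  1.600e-03, -4.547e-01]))
```

```bash
python3 -c "
from h import *
print(delta([0.500,-0.1264,0.14],90))"
```

```text
(array([-0.5944,  0.6796,  0.1218]), array([-3.000e-04,  1.600e-03, -5.103e-01]))
```

step_arm(deltas=[[[-0.594, 0.68, 0.122], [0, 0.0016, -0.51], 0], [[-0.594, 0.68, 0.122], [0, 0.0016, -0.51], 0], [[-0.594, 0.68, 0.122], [0, 0.0016, -0.51], 0], [[-0.594, 0.68, 0.122], [0, 0.0016, -0.51], 0], [[-0.594, 0.68, 0.122], [0, 0.0016, -0.51], 0], [[-0.594, 0.68, 0.122], [0, 0.0016, -0.51], 0], [[-0.594, 0.68, 0.122], [0, 0.0016, -0.51], 0], [[-0.594, 0.68, 0.122], [0, 0.0016, -0.51], 0], [[-0.594, 0.68, 0.122], [0, 0.0016, -0.51], 0], [[-0.594, 0.68, 0.122], [0, 0.0016, -0.51], 0], [[-0.594, 0.68, 0.122], [0, 0.0016, -0.51], 0], [[-0.594, 0.68, 0.122], [0, 0.0016, -0.51], 0], [[-0.594, 0.68, 0.122], [0, 0.0016, -0.51], 0], [[-0.594, 0.68, 0.122], [0, 0.0016, -0.51], 0], [[-0.594, 0.68, 0.122], [0, 0.0016, -0.51], 0], [[-0.594, 0.68, 0.122], [0, 0.0016, -0.51], 0], [[-0.594, 0.68, 0.122], [0, 0.0016, -0.51], 0], [[-0.594, 0.68, 0.122], [0, 0.0016, -0.51], 0], [[-0.594, 0.68, 0.122], [0, 0.0016, -0.51], 0], [[-0.594, 0.68, 0.122], [0, 0.0016, -0.51], 0]])

```text
t: 1.77
tool_pos: [0.4997, -0.1258, 0.1395]
ee_rot: [-2.221, -2.22, 0.001]
contact_force: [0.3, -0.1, 0.9]
opening: 1.0
```

```bash
python3 -c "
from h import *
s=robot.get_state();print(s['joints'],s['contact_force'])
snap('scene','scene1.png')
print(delta([0.500,-0.1264,0.02],90))"
```

```text
[-2.46815500e-01  2.71320798e-01 -2.10682010e-01  1.09050235e+00
  2.19458417e-04 -2.46213769e-01] [ 0.27665124 -0.1219032   0.92827864]
(array([-0.0014,  0.0005,  0.1596]), array([-0.0013, -0.0006,  0.0004]))
```

View pics/scene1.png

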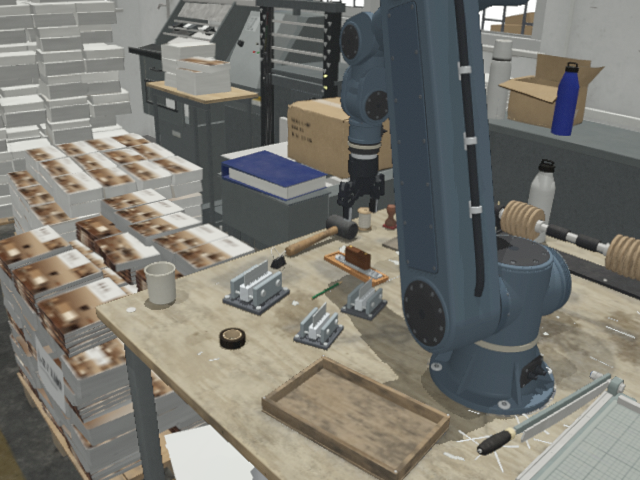

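step_arm(deltas=[[[-0.0012, 0.0004, 0.04], [0, 0, 0], 0], [[-0.0012, 0.0004, 0.08], [0, 0, 0], 0], [[-0.0012, 0.0004, 0.11], [0, 0, 0], 0], [[-0.0012, 0.0004, 0.14], [0, 0, 0], 0], [[-0.0012, 0.0004, 0.16], [0, 0, 0], 0], [[-0.0012, 0.0004, 0.16], [0, 0, 0], 0], [[-0.0012, 0.0004, 0.16], [0, 0, 0], 0.5], [[-0.0012, 0.0004, 0.16], [0, 0, 0], 1], [[-0.0012, 0.0004, 0.16], [0, 0, 0], 1], [[-0.0012, 0.0004, 0.16], [0, 0, 0], 1], [[-0.0012, 0.0004, 0.16], [0, 0, 0], 1], [[-0.0012, 0.0004, 0.16], [0, 0, 0], 1], [[-0.0012, 0.0004, 0.16], [0, 0, 0], 1], [[-0.0012, 0.0004, 0.16], [0, 0, 0], 1], [[-0.0012, 0.0004, 0.16], [0, 0, 0], 1], [[-0.0012, 0.0004, 0.16], [0, 0, 0], 1], [[-0.0012, 0.0004, 0.16], [0, 0, 0], 1]])

```text
t: 3.23
tool_pos: [0.5005, -0.1264, 0.0207]
ee_rot: [2.221, 2.222, 0.001]
contact_force: [-0.7, 1.5, 7.4]
opening: 0.25
```

```bash
python3 -c "
from h import *
print(robot.get_state())
print(delta([0.500,-0.1264,0.16],90))"
```

```text
{'t': 3.2333, 'joints': array([-2.47554627e-01,  3.85682356e-01, -3.88715752e-01,  7.95973667e-01,
        4.43873337e-04, -2.47762000e-01]), 'dq': array([-0.00026104, -0.00041844,  0.00058065,  0.00037325, -0.00059668,
        0.00076796]), 'tau': array([-4.37652078e-01, -5.38412046e+01,  2.54546392e+01, -5.11920825e-01,
       -2.10103928e-01, -2.38635857e-02]), 'tool_pos': array([ 0.50051986, -0.12636029,  0.02066664]), 'ee_rot': array([2.22111385e+00, 2.22157471e+00, 9.40366943e-04]), 'contact_force': array([-0.68027034,  1.49431801,  7.41769695]), 'wrist_torque': array([ 0.14862019,  0.20807952, -0.01110007]), 'opening': 0.24991242016473558}
(array([ 0.    , -0.0006, -0.1858]), array([ 0.0007, -0.0004,  0.0003]))
```

step_arm(deltas=[[[0, 0, -0.02], [0, 0, 0], 1], [[0, 0, -0.05], [0, 0, 0], 1], [[0, 0, -0.1], [0, 0, 0], 1], [[0, 0, -0.15], [0, 0, 0], 1], [[0, 0, -0.172], [0, 0, 0], 1], [[0.04, 0.002, -0.172], [0, 0, -0.05], 1], [[0.08, 0.005, -0.172], [0, 0, -0.1], 1], [[0.12, 0.01, -0.172], [0, 0, -0.15], 1], [[0.17, 0.01, -0.172], [0, 0, -0.2], 1], [[0.22, 0.015, -0.172], [0, 0, -0.25], 1], [[0.27, 0.02, -0.172], [0, 0, -0.3], 1], [[0.32, 0.02, -0.172], [0, 0, -0.35], 1], [[0.36, 0.0204, -0.172], [0, 0, -0.371], 1], [[0.3832, 0.0204, -0.172], [0, 0, -0.371], 1], [[0.3832, 0.0204, -0.172], [0, 0, -0.371], 1], [[0.3832, 0.0204, -0.172], [0, 0, -0.371], 1], [[0.3832, 0.0204, -0.172], [0, 0, -0.371], 1], [[0.3832, 0.0204, -0.172], [0, 0, -0.371], 1]])

```text
t: 4.73
tool_pos: [0.5155, 0.16, 0.1497]
ee_rot: [1.877, 2.519, 0.0]
contact_force: [0.4, -0.3, -3.0]
opening: 0.246
```

```bash
python3 -c "
from h import *
s=robot.get_state();print(s['contact_force'],s['wrist_torque'],s['opening'])
im=snap('scene','scene2.png');im2=snap('top','top2.png')
cr=lambda a,n:cv2.resize(a,None,fx=n,fy=n,interpolation=cv2.INTER_CUBIC)
o=np.hstack([cr(im[190:320,200:330],3),cr(im2[160:290,190:320],3)]);cv2.imwrite('pics/c2.png',o[:,:,::-1])
print(delta([0.5158,0.1610,0.125],106.7)); s=robot.get_state();print(s['contact_force'],s['wrist_torque'])"
```

```text
[ 0.37172857 -0.25183526 -3.04573017] [-0.02629963 -0.00596514  0.00205563] 0.24593261420651386
(array([0.0013, 0.0005, 0.0331]), array([ 0.0006, -0.0001, -0.0018]))
[ 0.4353429  -0.73821315 -2.20693935] [ 0.00030152  0.01235358 -0.02820514]
```

View pics/c2.png

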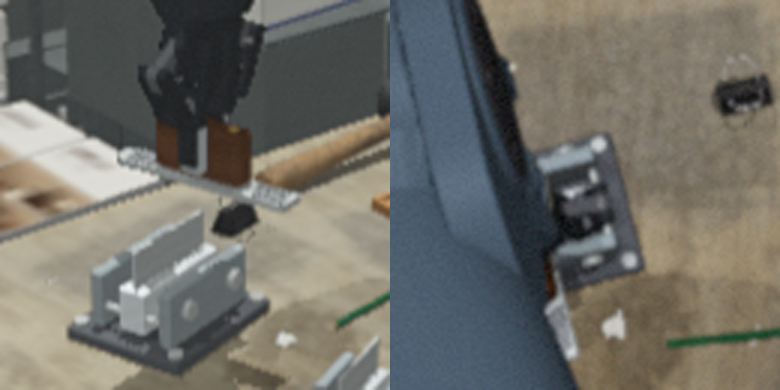

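The file is held level, weight about 2.9 N. In the scene crop the rule stands above the cheeks, its top edge running from about (244,276) to (268,261) px. I estimate its height by ray and plane before touching.

```bash
python3 -c "
from h import *
c=np.array([.5484,.1708]);y=np.radians(16.7);ex=np.array([np.cos(y),np.sin(y)]);ey=np.array([-ex[1],ex[0]])
for z in np.arange(.074,.108,.005):
    p=cast('scene',[(244.3,276),(267.7,260.7)],z)[:,:2]-c; print(round(z,3),(p@ex).round(4),(p@ey).round(4))
"
```

```text
0.074 [0.0064 0.008 ] [ 0.0363 -0.0596]
0.079 [0.0004 0.0021] [ 0.0438 -0.0514]
0.084 [-0.0055 -0.0038] [ 0.0513 -0.0431]
0.089 [-0.0114 -0.0098] [ 0.0589 -0.0349]
0.094 [-0.0173 -0.0157] [ 0.0664 -0.0266]
0.099 [-0.0232 -0.0216] [ 0.0739 -0.0184]
0.104 [-0.0291 -0.0276] [ 0.0814 -0.0101]
```

step_arm(deltas=[[[0.001, 0.0005, 0.015], [0, 0, 0], 1], [[0.0013, 0.0005, 0.03], [0, 0, 0], 1], [[0.0013, 0.0005, 0.045], [0, 0, 0], 1], [[0.0013, 0.0005, 0.055], [0, 0, 0], 1], [[0.0013, 0.0005, 0.058], [0, 0, 0], 1], [[0.0013, 0.0005, 0.058], [0, 0, 0], 1], [[0.0013, 0.0005, 0.058], [0, 0, 0], 1]])

```text
t: 5.42
tool_pos: [0.516, 0.1608, 0.1067]
ee_rot: [1.877, 2.518, 0.001]
contact_force: [0.2, 0.7, -2.5]
opening: 0.25
```

step_arm(deltas=[[[0, 0, 0.002], [0, 0, 0], 1], [[0, 0, 0.004], [0, 0, 0], 1], [[0, 0, 0.004], [0, 0, 0], 1]])

```text
t: 5.67
tool_pos: [0.5162, 0.1609, 0.1038]
ee_rot: [1.877, 2.518, 0.002]
contact_force: [0.1, -0.2, -1.9]
opening: 0.248
```

step_arm(deltas=[[[0, 0, 0.002], [0, 0, 0], 1], [[0, 0, 0.004], [0, 0, 0], 1], [[0, 0, 0.004], [0, 0, 0], 1], [[0, 0, 0.004], [0, 0, 0], 1]])

```text
t: 6.0
tool_pos: [0.5161, 0.1609, 0.1007]
ee_rot: [1.877, 2.518, 0.001]
contact_force: [-0.5, -0.6, -3.0]
opening: 0.248
```

```bash
python3 -c "
from h import *
s=robot.get_state();print(s['contact_force'],s['wrist_torque'],s['tool_pos'])"
```

```text
[-0.5053474  -0.59941196 -3.04435363] [-0.02413146 -0.03879618 -0.00320119] [0.51609397 0.16087665 0.10071717]
```

step_arm(deltas=[[[0, 0, 0.002], [0, 0, 0], 1], [[0, 0, 0.004], [0, 0, 0], 1], [[0, 0, 0.004], [0, 0, 0], 1], [[0, 0, 0.004], [0, 0, 0], 1]])

```text
t: 6.33
tool_pos: [0.5163, 0.161, 0.0979]
ee_rot: [1.877, 2.518, 0.002]
contact_force: [0.1, -0.3, 0.7]
opening: 0.25
```

step_arm(deltas=[[[0, 0, 0.001], [0, 0, 0], 1], [[0, 0, 0.0026], [0, 0, 0], 1], [[0, 0, 0.0026], [0, 0, 0], 1]])

```text
t: 6.58
tool_pos: [0.5167, 0.1611, 0.0963]
ee_rot: [1.877, 2.518, 0.003]
contact_force: [-0.6, -0.3, 4.2]
opening: 0.25
```

```bash
python3 -c "
from h import *
s=robot.get_state();print(s['contact_force'],s['wrist_torque'],s['tool_pos'])
print(delta([0.5160,0.161,0.0957],106.7),delta([0.5793,0.1800,0.0957],106.7))"
```

```text
[-0.55344312 -0.28278544  4.18357277] [ 0.04915363 -0.15082735 -0.00940332] [0.51665707 0.16107813 0.09625563]
(array([ 0.0002, -0.0009,  0.0007]), array([ 0.0031, -0.0002, -0.0022])) (array([0.0003, 0.0872, 0.001 ]), array([ 0.0031, -0.0002, -0.0022]))
```

step_arm(deltas=[[[0, 0.006, 0.0007], [0, 0, 0], 1], [[0, 0.013, 0.0008], [0, 0, 0], 1], [[0, 0.02, 0.0008], [0, 0, 0], 1], [[0, 0.027, 0.0008], [0, 0, 0], 1], [[0, 0.034, 0.0008], [0, 0, 0], 1]])

```text
t: 7.0
tool_pos: [0.5411, 0.1683, 0.0957]
ee_rot: [1.877, 2.518, 0.002]
contact_force: [-3.6, -1.2, 5.0]
opening: 0.247
```

```bash
python3 -c "
from h import *
s=robot.get_state();print(s['contact_force'],s['wrist_torque'],s['tool_pos'])
print(delta([0.5793,0.1800,0.0957],106.7))"
```

```text
[-3.64849402 -1.24671004  5.01191029] [-0.23538469  0.81590826 -0.00690299] [0.54106289 0.16831329 0.09569894]
(array([0.0004, 0.0533, 0.0001]), array([ 0.0017, -0.0002, -0.0023]))
```

step_arm(deltas=[[[0, 0.008, 0.0004], [0, 0, 0], 1], [[0, 0.015, 0.0004], [0, 0, 0], 1], [[0, 0.022, 0.0004], [0, 0, 0], 1], [[0, 0.029, 0.0004], [0, 0, 0], 1], [[0, 0.036, 0.0004], [0, 0, 0], 1], [[0, 0.043, 0.0004], [0, 0, 0], 1], [[0, 0.05, 0.0004], [0, 0, 0], 1], [[0, 0.057, 0.0004], [0, 0, 0], 1]])

```text
t: 7.67
tool_pos: [0.5817, 0.1804, 0.0953]
ee_rot: [-1.877, -2.519, 0.0]
contact_force: [-4.5, -1.0, 6.8]
opening: 0.251
```

```bash
python3 -c "
from h import *
s=robot.get_state();print(s['contact_force'],s['wrist_torque'],s['tool_pos'])
print(delta([0.5793,0.1800,0.0957],106.7))"
```

```text
[-4.46186991 -0.96784597  6.77148064] [-0.42057439  1.18132527  0.03152255] [0.58167786 0.18042381 0.09532894]
(array([ 0.0004, -0.0032, -0.0005]), array([-0.0006, -0.0001, -0.0023]))
```

step_arm(deltas=[[[0, 0.002, -0.012], [0, 0, 0], 1], [[0, 0.002, -0.03], [0, 0, 0], 1], [[0, 0.002, -0.035], [0, 0, 0], 1], [[0, 0.002, -0.035], [0, 0, 0], 1], [[0, -0.02, -0.035], [0, 0, -0.002], 1], [[0, -0.045, -0.035], [0, 0, -0.002], 1], [[0, -0.07, -0.035], [0, 0, -0.002], 1], [[0.0004, -0.0913, -0.035], [0, 0, -0.002], 1], [[0.0004, -0.0913, -0.03], [0, 0, -0.002], 1], [[0.0004, -0.0913, -0.02], [0, 0, -0.002], 1], [[0.0004, -0.0913, -0.01], [0, 0, -0.002], 1], [[0.0004, -0.0913, -0.008], [0, 0, -0.002], 1], [[0.0004, -0.0913, -0.008], [0, 0, -0.002], 1]])

```text
t: 8.75
tool_pos: [0.5159, 0.1611, 0.1]
ee_rot: [-1.875, -2.519, 0.003]
contact_force: [0.3, 0.2, -2.9]
opening: 0.252
```

```bash
python3 -c "
from h import *
s=robot.get_state();print(s['contact_force'],s['wrist_torque'],s['tool_pos'])
print(delta([0.5160,0.1610,0.096],106.7))"
```

```text
[ 0.26656242  0.24184521 -2.91103533] [0.00484413 0.04202612 0.00519689] [0.51589906 0.16107996 0.10003582]
(array([-0.0001,  0.0001,  0.0054]), array([-0.0029, -0.0001, -0.0004]))
```

step_arm(deltas=[[[0, 0, 0.002], [0, 0, 0], 1], [[0, 0, 0.004], [0, 0, 0], 1], [[0, 0, 0.0053], [0, 0, 0], 1], [[0, 0, 0.0053], [0, 0, 0], 1], [[0, 0, 0.0053], [0, 0, 0], 1]])

```text
t: 9.17
tool_pos: [0.5165, 0.1612, 0.0966]
ee_rot: [-1.875, -2.52, 0.001]
contact_force: [-0.3, 1.1, 2.4]
opening: 0.249
```

```bash
python3 -c "
from h import *
s=robot.get_state();print(s['contact_force'],s['wrist_torque'],s['tool_pos'])
print(delta([0.5805,0.1803,0.0957],106.7))"
```

```text
[-0.29428606  1.06294392  2.44620342] [ 0.00969864 -0.15963878  0.02454625] [0.51647073 0.16124751 0.0966331 ]
(array([-0.0002,  0.0891,  0.0012]), array([-0.0011, -0.    , -0.0004]))
```

step_arm(deltas=[[[0, 0.004, 0.001], [0, 0, 0], 1], [[0, 0.011, 0.0014], [0, 0, 0], 1], [[0, 0.018, 0.0014], [0, 0, 0], 1], [[0, 0.025, 0.0014], [0, 0, 0], 1], [[0, 0.032, 0.0014], [0, 0, 0], 1], [[0, 0.039, 0.0014], [0, 0, 0], 1], [[0, 0.046, 0.0014], [0, 0, 0], 1], [[0, 0.053, 0.0014], [0, 0, 0], 1], [[0, 0.06, 0.0014], [0, 0, 0], 1], [[0, 0.067, 0.0014], [0, 0, 0], 1], [[0, 0.074, 0.0014], [0, 0, 0], 1], [[0, 0.081, 0.0014], [0, 0, 0], 1], [[0, 0.088, 0.0014], [0, 0, 0], 1], [[0, 0.091, 0.0014], [0, 0, 0], 1]])

```text
t: 10.33
tool_pos: [0.5819, 0.1809, 0.0954]
ee_rot: [-1.875, -2.519, 0.003]
contact_force: [-5.1, -1.0, 6.0]
opening: 0.25
```

```bash
python3 -c "
from h import *
s=robot.get_state();print(s['contact_force'],s['wrist_torque'],s['tool_pos'])
print(delta([0.5160,0.1610,0.1],106.7))"
```

```text
[-5.11069109 -0.97800554  5.98149483] [-0.36211852  1.13036168  0.03481788] [0.58189309 0.18091749 0.09538669]
(array([-0.0002, -0.0918, -0.006 ]), array([-0.0027, -0.0002, -0.0003]))
```

Normal force about 8.7 N with the rule dragged forward: stroke 2 is good. Lift, carry back, set down.

step_arm(deltas=[[[0, 0.002, -0.012], [0, 0, 0], 1], [[0, 0.002, -0.03], [0, 0, 0], 1], [[0, 0.002, -0.035], [0, 0, 0], 1], [[0, 0.002, -0.035], [0, 0, 0], 1], [[0, -0.02, -0.035], [0, 0, 0], 1], [[0, -0.045, -0.035], [0, 0, 0], 1], [[0, -0.07, -0.035], [0, 0, 0], 1], [[0, -0.0918, -0.035], [0, 0, 0], 1], [[0, -0.0918, -0.03], [0, 0, 0], 1], [[0, -0.0918, -0.02], [0, 0, 0], 1], [[0, -0.0918, -0.01], [0, 0, 0], 1], [[0, -0.0918, -0.006], [0, 0, 0], 1], [[0, -0.0918, -0.006], [0, 0, 0], 1]])

```text
t: 11.42
tool_pos: [0.516, 0.1612, 0.0988]
ee_rot: [-1.874, -2.519, 0.004]
contact_force: [0.6, 1.0, -0.9]
opening: 0.249
```

step_arm(deltas=[[[0, 0, 0.002], [0, 0, 0], 1], [[0, 0, 0.004], [0, 0, 0], 1], [[0, 0, 0.0055], [0, 0, 0], 1], [[0, 0, 0.0055], [0, 0, 0], 1], [[0, 0, 0.0055], [0, 0, 0], 1]])

```text
t: 11.83
tool_pos: [0.517, 0.1614, 0.0955]
ee_rot: [-1.875, -2.52, 0.002]
contact_force: [-1.9, 0.1, 5.4]
opening: 0.25
```

```bash
python3 -c "
from h import *
s=robot.get_state();print(s['contact_force'],s['wrist_torque'],s['tool_pos'])
print(delta([0.5805,0.1803,0.0957],106.7))"
```

```text
[-1.89586171  0.10383867  5.36806026] [ 0.00512783 -0.18361732 -0.05523352] [0.51700898 0.16142104 0.09546966]
(array([-0.0002,  0.0883, -0.0004]), array([-0.0018, -0.0001, -0.0003]))
```

step_arm(deltas=[[[0, 0.004, 0.0004], [0, 0, 0], 1], [[0, 0.011, 0.0003], [0, 0, 0], 1], [[0, 0.018, 0.0002], [0, 0, 0], 1], [[0, 0.025, 0.0001], [0, 0, 0], 1], [[0, 0.032, 0], [0, 0, 0], 1], [[0, 0.039, 0], [0, 0, 0], 1], [[0, 0.046, 0], [0, 0, 0], 1], [[0, 0.053, 0], [0, 0, 0], 1], [[0, 0.06, 0], [0, 0, 0], 1], [[0, 0.067, 0], [0, 0, 0], 1], [[0, 0.074, 0], [0, 0, 0], 1], [[0, 0.081, 0], [0, 0, 0], 1], [[0, 0.088, 0], [0, 0, 0], 1], [[0, 0.091, 0], [0, 0, 0], 1]])

```text
t: 13.0
tool_pos: [0.5824, 0.181, 0.0956]
ee_rot: [-1.875, -2.519, 0.002]
contact_force: [-3.5, -1.6, 5.7]
opening: 0.248
```

step_arm(deltas=[[[0, 0.002, -0.012], [0, 0, 0], 1], [[0, 0.002, -0.03], [0, 0, 0], 1], [[0, 0.002, -0.05], [0, 0, 0], 1], [[0, 0.002, -0.07], [0, 0, 0], 1], [[0, 0, -0.08], [0, 0, 0], 1], [[0, 0, -0.08], [0, 0, 0], 1], [[0, 0, -0.08], [0, 0, 0], 1]])

```text
t: 13.58
tool_pos: [0.5825, 0.1811, 0.1557]
ee_rot: [-1.875, -2.519, 0.002]
contact_force: [0.4, 0.2, -4.2]
opening: 0.255
```

```bash
python3 -c "
from h import *
s=robot.get_state();print(s['contact_force'],s['wrist_torque'],s['tool_pos'])
im=snap('scene','scene3.png');im2=snap('top','top3.png')
cr=lambda a,n:cv2.resize(a,None,fx=n,fy=n,interpolation=cv2.INTER_CUBIC)
cv2.imwrite('pics/c3.png',cr(im[160:320,200:400],4)[:,:,::-1]); print(delta([0.503,-0.12,0.155],87.5))"
```

```text
[ 0.35130758  0.24212503 -4.20164321] [0.00501212 0.0724586  0.02030701] [0.58252797 0.18105843 0.15568282]
(array([-3.541e-01, -2.161e-01,  3.000e-04]), array([-0.0044,  0.0006,  0.4263]))
```

View pics/c3.png

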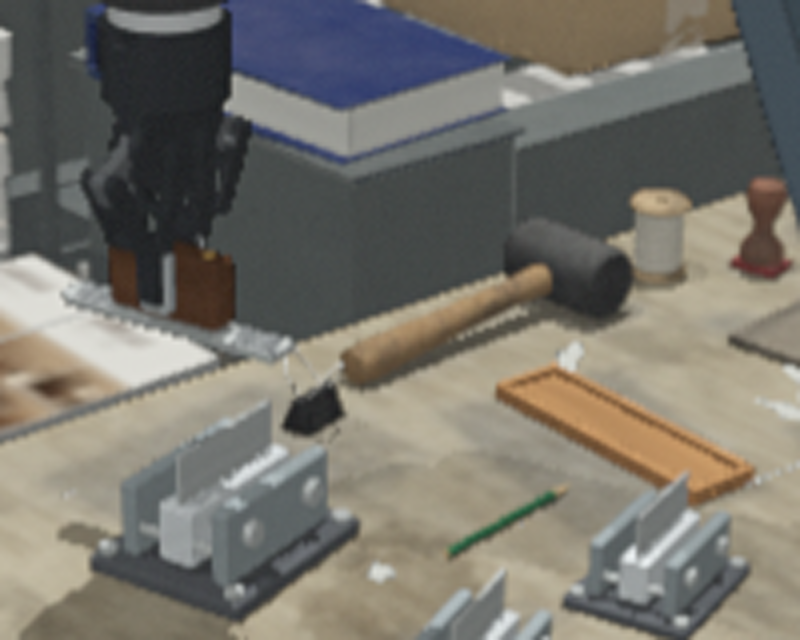

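The file is level in the grip, with its ends at about (216,233) and (272,247) px. The tray is empty and the other things are untouched. I check the file's length offset in the grip and the tray centre.

Run:
```python
from h import *
s=robot.get_state();p=s["tool_pos"];ex=np.array([.9578,.2874])
e=cast("scene",[(216.5,233),(270.5,248)],p[2]-.0117); d=e[0]-e[1]
print("ends",e.round(4).tolist(),np.linalg.norm(d),np.degrees(np.arctan2(d[1],d[0])),"x rel tcp",(e[:,:2]-p[:2])@ex)
im=cv2.imread("pics/top3.png");hsv=cv2.cvtColor(im,cv2.COLOR_BGR2HSV)
m=cv2.inRange(hsv,(5,120,90),(20,255,255)); m[:, :345]=0;m[:,395:]=0;m[:208]=0;m[306:]=0
c=max(cv2.findContours(m,0,2)[0],key=cv2.contourArea);b=cv2.boxPoints(cv2.minAreaRect(c));w=cast("top",b,.012)
print("tray",w.mean(0),np.linalg.norm(w[1]-w[0]),np.linalg.norm(w[2]-w[1]),[np.degrees(np.arctan2(*(w[(i+1)%4]-w[i])[1::-1])) for i in range(4)])
```

```text
ends [[0.659, 0.2043, 0.143], [0.5099, 0.1563, 0.143]] 0.156613539592784 17.839403801825707 x rel tcp [ 0.08045504 -0.07612607]
tray [ 0.50271615 -0.11988439  0.012     ] 0.19611384984782718 0.05779538853060661 [np.float64(-2.620935885736357), np.float64(-92.1466526237121), np.float64(177.0576215414399), np.float64(87.99482509131319)]
```

step_arm(deltas=[[[-0.035, -0.02, 0], [0, 0, 0.04], 1], [[-0.08, -0.05, 0], [0, 0, 0.1], 1], [[-0.13, -0.08, 0], [0, 0, 0.16], 1], [[-0.18, -0.11, 0], [0, 0, 0.22], 1], [[-0.23, -0.14, 0], [0, 0, 0.28], 1], [[-0.28, -0.17, 0], [0, 0, 0.34], 1], [[-0.32, -0.195, 0], [0, 0, 0.4], 1], [[-0.345, -0.21, 0], [0, 0, 0.426], 1], [[-0.354, -0.216, 0], [-0.004, 0, 0.426], 1], [[-0.354, -0.216, 0], [-0.004, 0, 0.426], 1], [[-0.354, -0.216, 0], [-0.004, 0, 0.426], 1], [[-0.354, -0.216, 0], [-0.004, 0, 0.426], 1], [[-0.354, -0.216, 0], [-0.004, 0, 0.426], 1]])

```text
t: 14.77
tool_pos: [0.5034, -0.1187, 0.155]
ee_rot: [-2.267, -2.175, 0.001]
contact_force: [0.0, 0.3, -3.0]
opening: 0.252
```

```bash
python3 -c "
from h import *
print(robot.get_state()['contact_force'],delta([0.503,-0.12,0.023],87.5))"
```

```text
[ 0.03382752  0.31704058 -3.02056702] (array([-0.0017, -0.0004,  0.176 ]), array([-0.0006,  0.0002,  0.0028]))
```

step_arm(deltas=[[[-0.0017, -0.0004, 0.03], [0, 0, 0.003], 1], [[-0.0017, -0.0004, 0.07], [0, 0, 0.003], 1], [[-0.0017, -0.0004, 0.11], [0, 0, 0.003], 1], [[-0.0017, -0.0004, 0.14], [0, 0, 0.003], 1], [[-0.0017, -0.0004, 0.16], [0, 0, 0.003], 1], [[-0.0017, -0.0004, 0.17], [0, 0, 0.003], 1], [[-0.0017, -0.0004, 0.176], [0, 0, 0.003], 1], [[-0.0017, -0.0004, 0.176], [0, 0, 0.003], 1], [[-0.0017, -0.0004, 0.176], [0, 0, 0.003], 1]])

```text
t: 15.52
tool_pos: [0.5037, -0.1197, 0.0237]
ee_rot: [2.268, 2.173, 0.0]
contact_force: [0.2, 1.1, -2.6]
opening: 0.249
```

step_arm(deltas=[[[0, 0, 0.001], [0, 0, 0], 1], [[0, 0, 0.0025], [0, 0, 0], 1], [[0, 0, 0.0025], [0, 0, 0], 1], [[0, 0, 0.0025], [0, 0, 0], 1]])

```text
t: 15.85
tool_pos: [0.5039, -0.1198, 0.0223]
ee_rot: [2.268, 2.172, 0.001]
contact_force: [-0.6, -0.1, -3.0]
opening: 0.254
```

step_arm(deltas=[[[0, 0, 0.001], [0, 0, 0], 1], [[0, 0, 0.0025], [0, 0, 0], 1], [[0, 0, 0.0025], [0, 0, 0], 1], [[0, 0, 0.0025], [0, 0, 0], 1]])

```text
t: 16.18
tool_pos: [0.5041, -0.1199, 0.0207]
ee_rot: [2.268, 2.172, 0.001]
contact_force: [-0.3, 0.2, 2.2]
opening: 0.248
```

The file is down on the tray floor (5 N, same height as at the grasp). Release and back straight up.

step_arm(deltas=[[[0, 0, 0], [0, 0, 0], 0.7], [[0, 0, 0], [0, 0, 0], 0.5], [[0, 0, 0], [0, 0, 0], 0.2], [[0, 0, 0], [0, 0, 0], 0], [[0, 0, 0], [0, 0, 0], 0], [[0, 0, 0], [0, 0, 0], 0], [[0, 0, 0], [0, 0, 0], 0], [[0, 0, 0], [0, 0, 0], 0], [[0, 0, -0.02], [0, 0, 0], 0], [[0, 0, -0.06], [0, 0, 0], 0], [[0, 0, -0.11], [0, 0, 0], 0], [[0, 0, -0.16], [0, 0, 0], 0], [[0, 0, -0.2], [0, 0, 0], 0], [[0, 0, -0.2], [0, 0, 0], 0], [[0, 0, -0.2], [0, 0, 0], 0]])

```text
t: 17.43
tool_pos: [0.5049, -0.1201, 0.1725]
ee_rot: [2.265, 2.169, 0.005]
contact_force: [-0.1, 0.7, -0.8]
opening: 0.997
```

```bash
python3 -c "
from h import *
s=robot.get_state();print(s['contact_force'],s['opening'],s['tool_pos'])
im=snap('scene','scene4.png')
cv2.imwrite('pics/c4.png',cv2.resize(im[150:310,200:400],None,fx=4,fy=4,interpolation=cv2.INTER_CUBIC)[:,:,::-1])"
```

```text
[-0.1224203   0.73963483 -0.84629677] 0.9967011157477867 [ 0.50493915 -0.12005045  0.17248318]
```

View pics/c4.png

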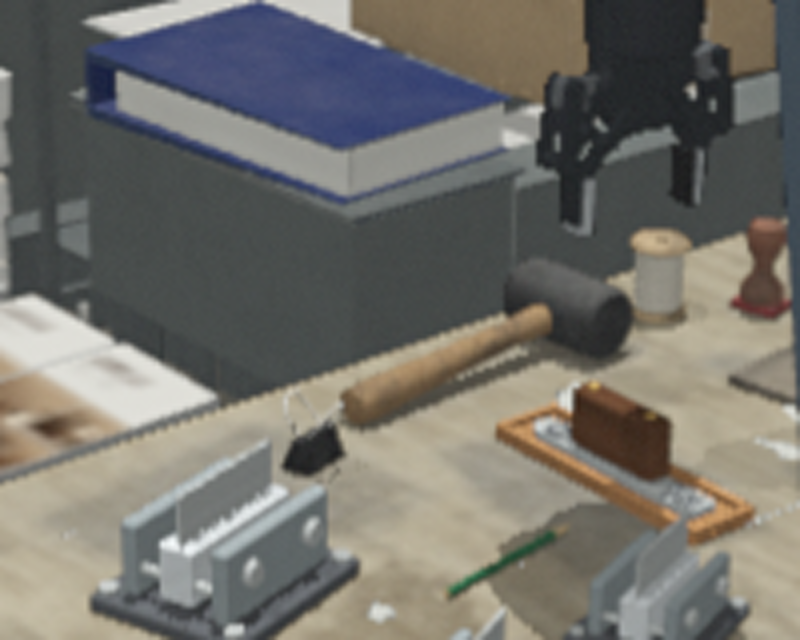

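The picture shows the file lying flat and centred in the tray (about (355,265) px), the gripper clear and open, and the clip, pencil and spool in place.

```bash
python3 -c "
from h import *
print(robot.close_job(),robot.get_state()['t'])"
```

```text
the job is handed in; nothing more can be done
the job is handed in; nothing more can be done
```

I made three forward strokes on the largest holder, laid the file back in its tray, let go and handed the job in at about 17.5 s. `close_job` gives no verdict, so what follows is my own reading.

- **Strokes:** By touch, the rule's edge was at about 84 mm. Each stroke ran from about 46 mm to 115 mm of nose travel beyond the rule. I lifted the file clear at the end of each one and carried it back through the air.
- **Forces:** Net of the file's weight, I read normal forces of 5 to 9.5 N. The forward drag of 4 to 5 N puts the rule float at about 5 to 6 mm. I read the force only at the end of each move, so peaks within a stroke were not seen.
- **Placing:** The last picture shows the file flat and centred in the tray. The gripper is open and about 15 cm above it, and the clip, spool and pencil are where they were. I did not look at the glue pot or tape roll again, but the arm did not go near them.
- **Disagreement:** The camera estimate of the edge height was about 80 mm, some 4 mm below the touched value; I used the touched one. As I set down for stroke 3, the file met the edge slightly early, at about 2 N. This was on the way straight down at the start position, not while being drawn back.

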